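# Rake a dropped washer out from under the instrument shelf

### The arm

A 6-joint arm with a two-finger parallel gripper is mounted at the origin on the work surface. World frame = base frame: x ahead of the robot, y to its left, z up, the work surface at z = 0. Lengths are in m, angles in rad, forces in N, time in s.
With the tool pointing down it reaches from about 0.15 to 0.775 m from the base axis. Payload 6.1 kg.
Tool frame: the origin (TCP) lies on the front face of the gripper's body, between the roots of the fingers; the fingertips stand 73 mm ahead of it and the grasp point (between the pads) lies bot.tcp_to_grasp ahead of it (bot.tcp_to_grasp is the distance from the TCP to the grasp point, in m); z points along the fingers, x is the direction in which the jaws open and shut, and the axes are right-handed (so a half turn about z gives the same grasp; the last joint's range is limited). The gripper opens to 85 mm and grips with 20 to 120 N. Pads are 22 mm wide; open, the fingers measure 114 mm over their backs; the gripper's body (76 mm by 85 mm) begins 54 mm behind the grasp point. The pads swing forward as they close: fully open they stand 13 mm farther back than shut.
Start: joints at [-1.226, 0.126, -0.04, 1.405, 0, 1.571], TCP at [0.177, -0.494, 0.304] pointing down, gripper open.
Joint ranges: [-2.72, 2.72], [-0.95, 1.95], [-1.27, 1.35], [-1.78, 2.02], [-1.46, 1.47], [-3.14, 3.14]. Speed limits (rad/s): [2.39, 2.39, 3.01, 3.14, 3.14, 3.14].

### API

Orientations are given as a unit quaternion [x, y, z, w].
In Python, from workcell import bot gives the robot as it stands.
- The arm moves only by the tool move_arm, never from a script. Its argument "moves" is a list that holds one entry, the list of rows, each a list of 7 numbers: the shift along the world's x, y, z in mm, then the turn, a rotation vector about the world's x, y, z in rad, then the finger opening in mm, from 0 to 85.4. In form: [[[tx, ty, tz, ax, ay, az, grip], ...]]. A call has 1 to 12 rows; each row shifts and turns the pose as measured when the row begins; what a row does not reach is not made up. A row lasts 1/12 s, in which the tool goes at most 41.7 mm and 7.16 degrees, less where a joint would pass 70% of its speed; a pose out of reach is approached as far as the arm can. A call is refused whole if a number of a shift passes 41.7 or a number of a turn 0.125, either way. A call with a gripper value outside its range is refused whole. The fingers move at their own pace and stop on an object; the grip force is fixed at half the most. Time passes only in rows, so rows that do not move let the fingers close. It gives the time, the measured TCP pose, the force and the opening at its end, in the units of the state.
- bot.state(): the state, without advancing time (a new reading comes with each control period).
- bot.read_camera(name): name is "scene" or "top" or "wrist"; returns (picture, depth): 420x560x3 uint8, red, green, blue; 420x560 float32, m along the optical axis (not along the pixel's ray), 0 where there is no reading.
- bot.camera_info(name): a dict with "fx", "fy", "cx", "cy" (pixels), "world_to_cam" (4x4, takes a point from world to camera coordinates). Camera axes: x right, y down, z forward; pixel columns grow to the right and rows downward; lengths in m; the calibration is good to about 2 mm. A picture is of the moment at which its call begins: read the wrist's pose just before it. camera_info takes no time and is no camera call; for the wrist camera it gives the pose at the moment of the call.
- bot.job_done(): hands the job in, once; it reports no verdict.
Trained networks look in the newest picture that a camera, given by its name, has taken for a name from the list of things; names that differ only in an ending like _2 or _b are one class to them, and where a whole thing is asked for, a point or a joint stands for the part that bears it (a point fixed in the world has none). Each returns a list of dicts, best first, with "p" (0 to 1); they miss things now and then, are a little off and sometimes report something else, mostly with a low value. They report only what shows in the picture. A call takes as long as a camera call. They do not tell look-alikes from the thing itself.
- bot.spot_in(camera, thing): "centre" ([x, y, z] in m, in world coordinates, good to about 4 mm: the middle of the surface that is visible of it).
The state is a dict: "time_s": time; "qpos": joint angles; "qvel": joint speeds; "joint_torque": joint torques, N m; "position": TCP position; "ee_rot": TCP orientation; "wrist_force": force on the tool from outside, world axes, zero at the start; "moment": the same for the moment, N m; "opening": finger opening in m.
Only numpy, scipy, OpenCV 4.12 (cv2) and the standard library are available. Lean on these libraries where they do the work, as an engineer would, in place of code of your own. Each camera call takes 0.05 s, during which the arm holds its last target.

### The job

A steel washer has slid in under the low instrument shelf, right at the back. Lay the end of the yellow flat probe on the mat and, with light pressure, slide it in until its toe touches the cross batten at the back, sweep it along there until the toe is behind the washer, and draw the washer out onto the open mat, never pressing or pushing hard. Then lay the probe flat on the bare bench and put the washer in the small metal dish, leaving the reel, the capacitor and the screwdriver where they are.

Things in the scene. Friction and masses are not known exactly. Their poses are not given: they have to be found in the camera images.
- shelf: fixed low shelf, 300 x 300 mm, two instruments on it. Origin: on the bench under the middle of its front edge; x points in under it, y along the edge. Board 26 to 44 mm above the bench. Side battens close y beyond +-132 mm; a full-width cross batten closes it between x = 138 and 154 mm, different each time and not measured: feel for it. Instruments: from x = 80 mm inwards, 185 mm high
- mat: fixed flat green service mat, 265 x 410 mm (its x and y run as the shelf's), under the shelf past the cross batten and about 85 mm out in front. Origin: centre of its underside; its top is 8 mm above the origin and stands 3 to 7 mm above the bench, differently each time
- probe: loose flat plastic rake, 90 g, flat on the bare bench. Origin: underside, below the grip point; x along the blade, z up. Yellow strip 16 mm wide, 3 thick, x = -75 to 200 mm; at its end a toe to y = +42 mm: outer edge at x = 200, inner edge at x = 191, tapering from y = 20 on to leave 3.5 mm at the end, to work in behind things. Black handle: 20 mm wide, x = -75 to 35, top 25 mm above the underside
- probe_toe (a point): middle of the probe's toe, at x = 195.5, y = 23, z = 1.5 mm in the probe's frame
- washer: loose steel washer flat on the mat at the back under the shelf, lying against the cross batten or up to 21 mm short of it; 24 mm across, 9 mm hole, 5 mm thick, 15 g. Origin: centre of its underside
- dish: loose round metal dish, open on top, 88 mm across the rim, 24 mm high, 250 g, on the bench. Origin: centre of its underside
- reel: loose grey wire reel standing on its flange, 54 mm across, 33 mm high; leave alone. Origin: centre of its underside
- capacitor: loose blue can capacitor standing on the mat, 35 mm across, 42 mm high; leave alone. Origin: centre of its underside
- driver: loose screwdriver with a red handle, 170 mm long, under 25 mm high, lying on the shelf board along its front edge; leave alone. Its x runs along it, tip to +x
Things that resemble listed ones, but are neither listed nor needed, are in the scene too. Of the things like the dish, leave any that is red; of the rest the smaller one is meant.

How it is judged:
On the way, in this order (a step that is already met when the one before it is completed fails the run):
1. the toe has been slid in under the shelf against the cross batten (x of probe_toe in the frame of shelf above 0.125 m and contact force between probe and shelf above 0.3 N), for 0.1 s.
2. with the blade bearing on the mat under the shelf, the probe's toe is behind the washer (x of probe_toe in the frame of shelf above 0.04 m and x of washer in the frame of probe between 0.05 and 0.187 m and y of washer in the frame of probe between 0.012 and 0.04 m and x of washer in the frame of shelf above 0.012 m and contact force between probe and mat above 0.3 N), for 0.15 s.
3. the washer, still in the crook of the probe, has been drawn out clear of the shelf (x of washer in the frame of shelf below -0.015 m and x of washer in the frame of probe between 0.1 and 0.188 m and y of washer in the frame of probe between 0.01 and 0.045 m), for 0.1 s.
At the end, for the whole second after the job is handed in: The washer lies at rest in the upright dish (within 32 mm of its middle, below 18 mm); the probe lies flat and at rest on the bare bench, off the mat (horizontal distance between washer and dish below 0.032 m and height (world z) of washer below 0.018 m and angle between dish's own z axis and vertical below 0.1 rad and linear speed of each of washer, probe below 0.02 m/s and height (world z) of probe below 0.002 m and angle between probe's own z axis and vertical below 0.03 rad and contact force between probe and mat below 0.01 N); the robot touches nothing.
It fails at once if the probe is pressed on the mat with more than 15 N (contact force between probe and mat above 15 N).
It fails at once if the probe is pushed against the shelf with more than 15 N (contact force between probe and shelf above 15 N).
It fails at once if the arm or hand pushes the shelf with more than 15 N (contact force between the arm and shelf above 15 N).
It fails at once if the reel, the capacitor or the screwdriver is moved more than 20 mm (distance of any of reel, capacitor, driver from where it was at the start of the episode above 0.02 m).
It also fails if it takes over 72 s, if anything falls off the work surface, if the arm or the gripper's body presses on something with over 40 N, if the wrist force passes 120 N, or if a joint passes its speed limit or range.

## Working session

There is one attempt and no reset: what is moved stays moved. The work goes in short steps, Python scripts to look and compute and a tool call to move; the robot and the scene stay as the last step left them, time stands still between calls to the robot, and variables do not carry over. Pictures are saved under pics/ and viewed, and the job is handed in when it is done.

Besides the shell and the picture viewer there is one more tool, called after ">>>" as name(argument=value, ...) on one line, values as JSON. move_arm: Moves the arm, as the interface text tells. Its arguments: {"type":"object","properties":{"moves":{"type":"array"}},"required":["moves"]}

```bash
ls; mkdir -p pics
cat > h.py <<'E'
import numpy as np, cv2
from workcell import bot
def cam(n):
    i=bot.camera_info(n); p,d=bot.read_camera(n); return p,d,i
def save(n,p): cv2.imwrite('pics/'+n+'.png',p[:,:,::-1])
def world(i,d):
    v,u=np.indices(d.shape); X=np.stack([(u-i['cx'])/i['fx']*d,(v-i['cy'])/i['fy']*d,d,np.ones_like(d)],-1)
    return (X@np.linalg.inv(np.array(i['world_to_cam'])).T)[...,:3]
E
python3 - <<'E'
from h import *
for n in ['scene','top','wrist']:
    p,d,i=cam(n); save(n+'0',p); np.savez(n+'0.npz',p=p,d=d,w=np.array(i['world_to_cam']),k=[i['fx'],i['fy'],i['cx'],i['cy']])
for t in ['shelf','mat','probe','washer','dish','reel','capacitor','driver']:
    for c in ['scene','top']:
        print(t,c,[(np.round(r['centre'],3).tolist(),round(r['p'],2)) for r in bot.spot_in(c,t)][:4])
print(bot.state(), bot.tcp_to_grasp)
E
```

```text
pics
shelf scene [([0.648, -0.235, 0.11], 0.56)]
shelf top [([0.601, -0.246, 0.144], 0.55)]
mat scene [([0.661, -0.109, 0.004], 0.65)]
mat top [([0.543, -0.116, 0.003], 0.84)]
probe scene [([0.516, 0.219, 0.008], 0.93)]
probe top [([0.514, 0.174, 0.003], 0.81), ([0.544, -0.116, 0.007], 0.23)]
washer scene []
washer top []
dish scene [([0.296, 0.348, 0.018], 0.69), ([0.432, 0.328, 0.013], 0.67), ([0.48, 0.49, 0.02], 0.58)]
dish top [([0.498, 0.499, 0.019], 0.97), ([0.315, 0.358, 0.01], 0.96), ([0.446, 0.34, 0.012], 0.6)]
reel scene [([0.628, 0.311, 0.033], 0.57), ([0.431, 0.329, 0.012], 0.23)]
reel top [([0.618, 0.293, 0.035], 0.68)]
capacitor scene [([0.767, -0.08, 0.038], 0.74), ([0.433, 0.329, 0.012], 0.15)]
capacitor top [([0.755, -0.086, 0.051], 0.54)]
driver scene [([0.546, -0.163, 0.06], 0.66)]
driver top [([0.532, -0.172, 0.068], 0.77)]
{'time_s': 0.95, 'qpos': array([-1.22599478e+00,  1.25759462e-01, -3.95857210e-02,  1.40537299e+00,
        1.32909925e-05,  1.57080751e+00]), 'qvel': array([-0.00074792, -0.00063207,  0.00066433,  0.00010958, -0.00054194,
       -0.00074779]), 'joint_torque': array([-2.03021547e-03, -4.35702324e+01,  3.53097796e+01,  1.12503094e-03,
       -1.06488158e-04,  1.20656722e-06]), 'position': array([ 0.17745564, -0.49409228,  0.30392235]), 'ee_rot': array([ 8.17924014e-01, -5.75326260e-01,  3.57864195e-05,  1.70467346e-05]), 'wrist_force': array([0.19331938, 0.01359599, 0.10601103]), 'moment': array([-0.02896429, -0.02887109,  0.03590944]), 'opening': 0.0852083162118259} 0.0539
```

View pics/scene0.png

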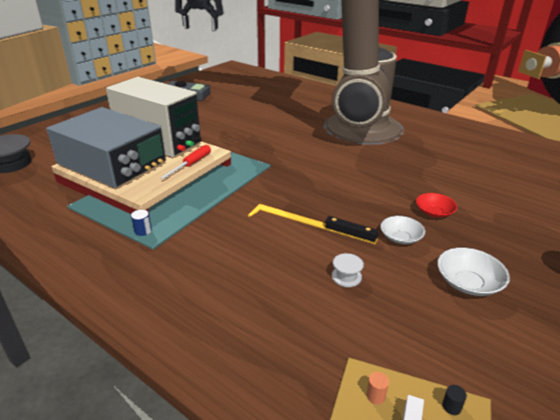

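View pics/top0.png

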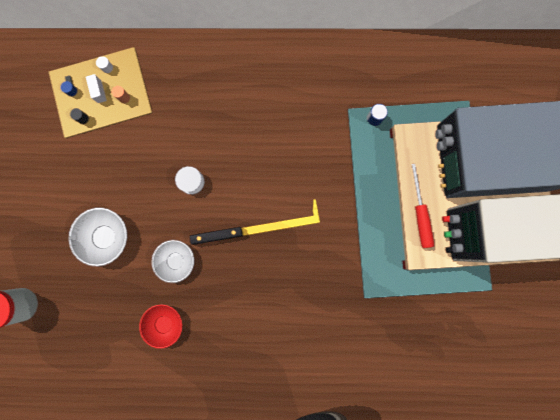

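View pics/wrist0.png

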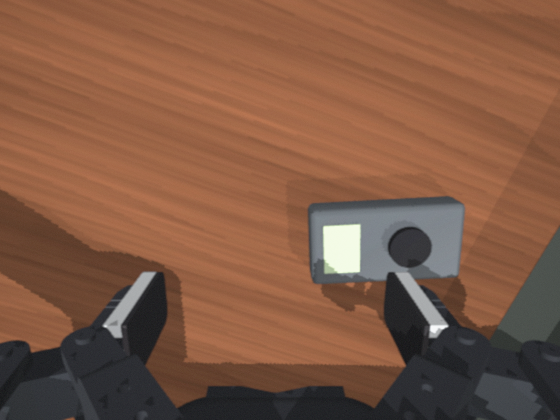

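Run:
```python
from h import *
from collections import Counter
for n in ['top','scene']:
    z=np.load(n+'0.npz'); p=z['p'];d=z['d'];k=z['k'];i=dict(fx=k[0],fy=k[1],cx=k[2],cy=k[3],world_to_cam=z['w'])
    W=world(i,d); print(n,'cam',np.linalg.inv(z['w'])[:3,3].round(3))
    hsv=cv2.cvtColor(p,cv2.COLOR_RGB2HSV)
    ok=d>0
    # bare bench z
    bb=ok&(abs(W[...,0]-.45)<.1)&(abs(W[...,1])<.05); print('bench z',np.median(W[bb][:,2]))
    mat=ok&(hsv[...,0]>75)&(hsv[...,0]<100)&(hsv[...,1]>60)&(W[...,2]<.03)&(W[...,1]<0)&(W[...,1]>-.35)&(W[...,0]>.3)
    m=W[mat]; print('mat',mat.sum(),np.median(m[:,2]),m.min(0),m.max(0))
    r=cv2.minAreaRect(m[:,:2].astype(np.float32)*1000); print(cv2.boxPoints(r).round(0).tolist())
    yel=ok&(hsv[...,0]>20)&(hsv[...,0]<35)&(hsv[...,1]>180)&(W[...,0]<.6)&(W[...,0]>.4)&(W[...,1]>0)&(W[...,1]<.4)
    y=W[yel]; print('yel',yel.sum(),np.median(y[:,2]))
    blk=ok&(p.max(-1)<70)&(abs(W[...,0]-.5)<.07)&(W[...,1]>.15)&(W[...,1]<.4)&(W[...,2]>.012)&(W[...,2]<.035)
    b=W[blk]; print('blk',blk.sum(),b.min(0),b.max(0),np.median(b[:,2]))
    if len(b)>5:
        r=cv2.minAreaRect(b[:,:2].astype(np.float32)*1000); print(cv2.boxPoints(r).round(0).tolist(),r)
    r=cv2.minAreaRect(y[:,:2].astype(np.float32)*1000); print('yelbox',cv2.boxPoints(r).round(0).tolist(),r)
    bd=ok&(abs(W[...,2]-.044)<.006)&(W[...,1]<0)&(W[...,1]>-.4)&(W[...,0]>.3)&(W[...,0]<.74)&(hsv[...,0]<30)&(hsv[...,1]<160)&(hsv[...,2]>120)
    s=W[bd]; print('board',bd.sum(),np.median(s[:,2])); r=cv2.minAreaRect(s[:,:2].astype(np.float32)*1000); print(cv2.boxPoints(r).round(0).tolist(),r)
    v=np.where(ok[:, :])
```

```text
top cam [0.469 0.1   0.822]
bench z 0.0002692027803119501
mat 10787 0.005827731959645699 [ 3.77449516e-01 -3.26450464e-01 -3.35249541e-04] [ 0.80308949 -0.0367543   0.02582022]
[[377.0, -66.0], [397.0, -329.0], [805.0, -297.0], [785.0, -34.0]]
yel 26 0.003508041130340034
blk 445 [0.48283488 0.18973453 0.01247901] [0.51951414 0.29902928 0.03053929] 0.025025391498484484
[[482.0, 297.0], [502.0, 190.0], [521.0, 193.0], [502.0, 301.0]] ((501.7263488769531, 245.26731872558594), (19.987472534179688, 109.5789566040039), 10.446951866149902)
yelbox [[501.0, 189.0], [536.0, 37.0], [553.0, 41.0], [518.0, 193.0]] ((526.8619384765625, 114.97706604003906), (17.48719024658203, 155.82723999023438), 12.846388816833496)
board 6124 0.04421914139635291
[[437.0, -146.0], [458.0, -410.0], [756.0, -387.0], [736.0, -123.0]] ((596.9151611328125, -266.6752624511719), (299.79949951171875, 264.62945556640625), 4.359985828399658)
scene cam [1.193 0.587 0.57 ]
bench z 0.00046252848390015977
mat 5273 0.0058099485741873735 [ 3.77815824e-01 -3.00829786e-01 -1.13301915e-04] [ 0.80525394 -0.03407097  0.02940567]
[[377.0, -64.0], [398.0, -329.0], [808.0, -298.0], [788.0, -32.0]]
yel 252 0.0032631243487396544
blk 519 [0.48574348 0.19293808 0.01202253] [0.5229698  0.30074304 0.02800488] 0.02343043404048628
[[482.0, 297.0], [502.0, 191.0], [526.0, 196.0], [506.0, 302.0]] ((504.0050048828125, 246.63600158691406), (24.227928161621094, 108.08150482177734), 10.953614234924316)
yelbox [[457.0, 286.0], [539.0, 25.0], [584.0, 39.0], [502.0, 300.0]] ((520.4490356445312, 162.45574951171875), (47.1076545715332, 273.8448486328125), 17.266508102416992)
board 2507 0.0441775821808118
[[440.0, -123.0], [440.0, -345.0], [740.0, -344.0], [740.0, -123.0]] ((590.1875610351562, -233.58078002929688), (299.64788818359375, 221.88619995117188), 0.044422924518585205)
```

Run:
```python
import cv2
p=cv2.imread('pics/top0.png'); 
cv2.imwrite('pics/topz.png',cv2.resize(p[80:310,170:450],None,fx=2.6,fy=2.6,interpolation=cv2.INTER_CUBIC))
```

```text
(no output)
```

View pics/topz.png

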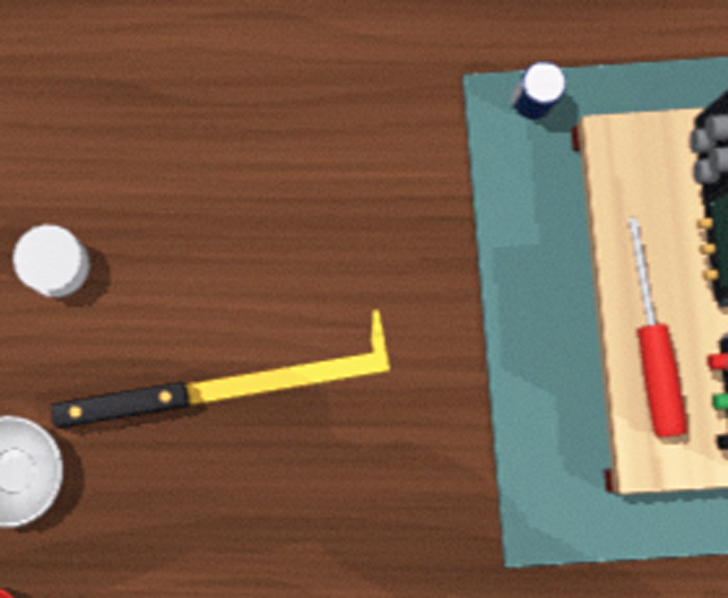

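Run:
```python
from h import *
from scipy.spatial.transform import Rotation as R
i=bot.camera_info('wrist'); s=bot.state()
T=np.eye(4);T[:3,:3]=R.from_quat(s['ee_rot']).as_matrix();T[:3,3]=s['position']
print((np.linalg.inv(T)@np.linalg.inv(i['world_to_cam'])).round(3),i['fx'],i['fy'],i['cx'],i['cy'])
```

```text
[[ 1.     0.     0.     0.   ]
 [-0.     0.957  0.29  -0.074]
 [ 0.    -0.29   0.957 -0.07 ]
 [ 0.     0.     0.     1.   ]] 372.1151484385815 372.1151484385815 275.0881015135693 207.36298504096945
```

>>> move_arm(moves=[[[24, 32, 0, 0, 0, 0.12, 85], [24, 32, 0, 0, 0, 0.12, 85], [24, 32, 0, 0, 0, 0.12, 85], [24, 32, 0, 0, 0, 0.12, 85], [24, 32, 0, 0, 0, 0.12, 85], [24, 32, 0, 0, 0, 0.12, 85], [24, 32, 0, 0, 0, 0.12, 85], [24, 32, 0, 0, 0, 0.12, 85], [24, 32, 0, 0, 0, 0.12, 85], [24, 32, 0, 0, 0, 0.12, 85], [24, 32, 0, 0, 0, 0.12, 85], [24, 32, 0, 0, 0, 0.12, 85]]])

```text
time_s: 1.95
position: [0.4687, -0.0982, 0.3042]
ee_rot: [0.992, 0.13, 0.003, 0.002]
wrist_force: [0.2, -1.1, -0.3]
opening: 0.0849
```

>>> move_arm(moves=[[[10, 15, 0, 0, 0, 0.124, 85], [10, 15, 0, 0, 0, 0.124, 85], [10, 15, 0, 0, 0, 0.124, 85], [10, 15, 0, 0, 0, 0.124, 85], [10, 15, 0, 0, 0, 0.124, 85], [10, 15, 0, 0, 0, 0.124, 85], [10, 15, 0, 0, 0, 0.124, 85], [10, 15, 0, 0, 0, 0.124, 85], [10, 15, 0, 0, 0, 0.124, 85], [0, 15, 0, 0, 0, 0.124, 85], [0, 0, 0, 0, 0, 0.124, 85], [0, 0, 0, 0, 0, 0.124, 85]]])

```text
time_s: 2.95
position: [0.5672, 0.0692, 0.3027]
ee_rot: [0.636, 0.771, 0.004, -0.002]
wrist_force: [-0.7, -0.3, -0.5]
opening: 0.085
```

>>> move_arm(moves=[[[0, 0, 0, 0, 0, 0.124, 85], [0, 0, 0, 0, 0, 0.124, 85], [0, 0, 0, 0, 0, 0.124, 85], [0, 0, 0, 0, 0, 0.124, 85], [0, 0, 0, 0, 0, 0.124, 85], [0, 0, 0, 0, 0, 0.124, 85], [0, 0, 0, 0, 0, 0.124, 85], [0, 0, 0, 0, 0, 0.124, 85], [0, 0, 0, 0, 0, 0.124, 85], [0, 0, 0, 0, 0, 0.124, 85], [0, 0, 0, 0, 0, 0.124, 85], [0, 0, 0, 0, 0, 0.124, 85]]])

```text
time_s: 3.95
position: [0.5676, 0.0707, 0.3016]
ee_rot: [-0.059, 0.998, 0.001, -0.005]
wrist_force: [0.2, 0.5, -1.1]
opening: 0.0848
```

>>> move_arm(moves=[[[0, 0, 0, -0.124, 0, 0, 85], [0, 0, 0, -0.124, 0, 0, 85], [0, 0, 0, -0.124, 0, 0, 85], [0, 0, -5, -0.124, 0, 0, 85], [0, 0, -10, -0.124, 0, 0, 85], [0, 0, -10, -0.124, 0, 0, 85]]])

```text
time_s: 4.45
position: [0.5701, 0.0671, 0.2847]
ee_rot: [-0.053, 0.929, -0.367, -0.017]
wrist_force: [-0.6, -0.8, -0.2]
opening: 0.085
```

>>> move_arm(moves=[[[0, 0, -20, -0.124, 0, 0, 85], [0, 0, -25, -0.124, 0, 0, 85], [0, 0, -25, -0.124, 0, 0, 85], [0, 0, -30, -0.124, 0, 0, 85], [0, 0, -30, -0.12, 0, 0, 85], [0, 0, -30, 0, 0, 0, 85], [0, 0, 0, 0, 0, 0, 85]]])

```text
time_s: 5.03
position: [0.5711, 0.0717, 0.1202]
ee_rot: [-0.052, 0.771, -0.635, -0.025]
wrist_force: [-0.6, -0.8, 0.6]
opening: 0.0849
```

Run:
```python
from h import *
p,d,i=cam('wrist'); save('w1',p); print(np.linalg.inv(i['world_to_cam']).round(3))
np.savez('w1.npz',p=p,d=d,w=np.array(i['world_to_cam']),k=[i['fx'],i['fy'],i['cx'],i['cy']])
```

```text
[[-0.993 -0.114 -0.006  0.578]
 [-0.048  0.466 -0.883  0.126]
 [ 0.104 -0.877 -0.468  0.206]
 [ 0.     0.     0.     1.   ]]
```

View pics/w1.png

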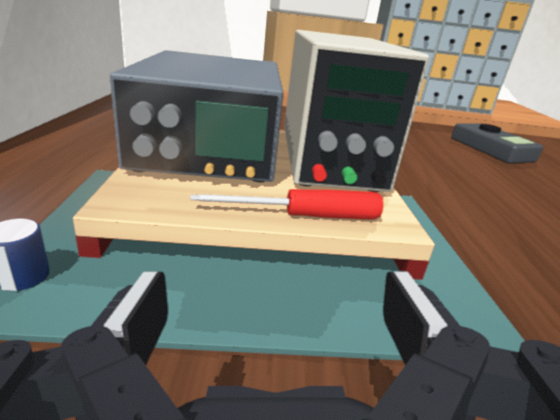

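>>> move_arm(moves=[[[0, 0, 20, 0.003, -0.122, -0.024, 85], [0, 0, 10, 0.003, -0.122, -0.024, 85], [0, 0, 0, 0.003, -0.122, -0.024, 85], [0, 0, 0, 0.003, -0.122, -0.024, 85], [0, 0, 0, 0.003, -0.122, -0.024, 85], [0, 0, 0, 0.003, -0.122, -0.024, 85], [0, 0, 0, 0.003, -0.122, -0.024, 85], [0, 0, 0, 0.003, -0.122, -0.024, 85], [0, 0, 0, 0.003, -0.122, -0.024, 85], [0, 0, 0, 0.003, -0.122, -0.024, 85], [0, 0, 0, 0.003, -0.122, -0.024, 85], [0, 0, 0, 0.003, -0.122, -0.024, 85]]])

```text
time_s: 6.08
position: [0.5766, 0.0706, 0.194]
ee_rot: [0.489, 0.605, -0.47, 0.417]
wrist_force: [0.4, -0.3, 0.4]
opening: 0.0848
```

>>> move_arm(moves=[[[0, 0, 0, 0.003, -0.122, -0.024, 85], [0, 0, 0, 0.003, -0.122, -0.024, 85], [0, 0, 0, 0.003, -0.122, -0.024, 85], [0, 0, 0, 0.003, -0.122, -0.024, 85], [0, 0, 0, 0.003, -0.122, -0.024, 85], [0, 0, 0, 0.003, -0.122, -0.024, 85], [0, 0, 0, 0.003, -0.122, -0.024, 85], [0, 0, 0, 0.003, -0.122, -0.024, 85], [0, 0, 0, 0.003, -0.122, -0.024, 85], [0, 0, 0, 0.003, -0.122, -0.024, 85], [0, 0, 0, 0.003, -0.122, -0.024, 85], [0, 0, 0, 0.003, -0.122, -0.024, 85]]])

```text
time_s: 7.08
position: [0.5769, 0.0622, 0.2407]
ee_rot: [0.766, 0.12, -0.047, 0.629]
wrist_force: [-0.0, -0.1, 0.6]
opening: 0.085
```

Run:
```python
from h import *
p,d,i=cam('wrist'); save('w2',p); print(np.linalg.inv(i['world_to_cam']).round(3)); print(bot.state()['qpos'])
```

```text
[[ 0.967  0.209  0.147  0.554]
 [ 0.126  0.112 -0.986  0.144]
 [-0.222  0.972  0.082  0.184]
 [ 0.     0.     0.     1.   ]]
[ 0.46359417  0.69187368  0.08074553  2.02135855 -1.13973576  2.44902203]
```

View pics/w2.png

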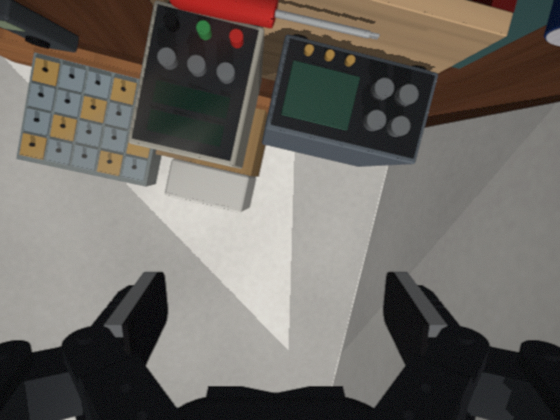

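>>> move_arm(moves=[[[-20, 0, -15, 0, -0.08, 0.09, 85], [-20, 0, -20, 0, -0.08, 0.09, 85], [-20, 0, -20, 0, -0.04, 0.11, 85], [-20, 0, -20, 0, 0, 0.12, 85], [-10, 0, -20, 0, 0, 0.05, 85], [0, 0, 0, 0, 0, 0, 85]]])

```text
time_s: 7.63
position: [0.5079, 0.0616, 0.1742]
ee_rot: [0.744, 0.19, 0.143, 0.624]
wrist_force: [-1.4, -0.6, 0.1]
opening: 0.0847
```

Run:
```python
from h import *
p,d,i=cam('wrist'); save('w3',p); print(np.linalg.inv(i['world_to_cam']).round(3)); print(bot.state()['qpos'])
```

```text
[[ 0.887 -0.032  0.461  0.469]
 [ 0.462  0.111 -0.88   0.134]
 [-0.023  0.993  0.114  0.114]
 [ 0.     0.     0.     1.   ]]
[ 0.56116945  0.36820603 -0.48844725  1.16147789 -1.37209337  2.00078786]
```

View pics/w3.png

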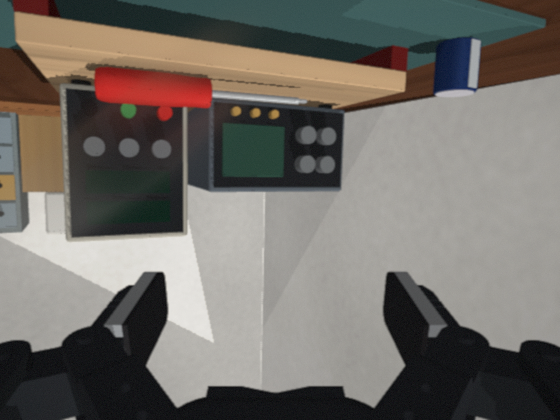

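>>> move_arm(moves=[[[0, 0, -20, 0, 0, 0, 85], [0, 0, -20, 0, 0, 0, 85], [0, 0, -18, 0, 0, 0, 85], [0, 0, 0, 0, 0, 0, 85]]])

```text
time_s: 8.02
position: [0.5142, 0.0635, 0.131]
ee_rot: [0.745, 0.186, 0.144, 0.625]
wrist_force: [-0.5, -0.2, 0.0]
opening: 0.0853
```

Run:
```python
from h import *
p,d,i=cam('wrist'); save('w4',p[::-1,::-1]); print(np.linalg.inv(i['world_to_cam']).round(3)); 
print(bot.spot_in('wrist','washer'))
np.savez('w4.npz',p=p,d=d,w=np.array(i['world_to_cam']),k=[i['fx'],i['fy'],i['cx'],i['cy']])
```

```text
[[ 0.889 -0.037  0.456  0.476]
 [ 0.457  0.111 -0.883  0.136]
 [-0.018  0.993  0.116  0.07 ]
 [ 0.     0.     0.     1.   ]]
[{'centre': [0.6183, -0.2475, 0.0059], 'p': 0.38}, {'centre': [0.5248, -0.1624, 0.0565], 'p': 0.24}]
```

View pics/w4.png

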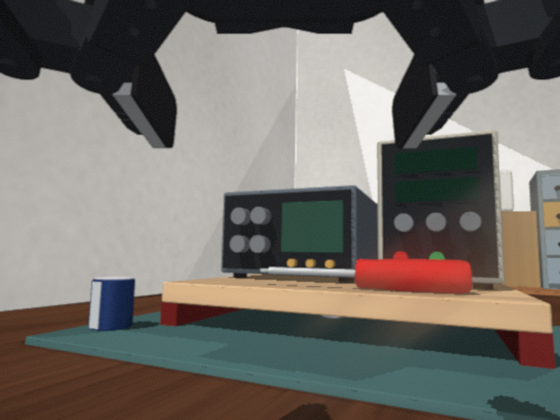

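>>> move_arm(moves=[[[0, 0, -15, 0, 0, 0, 85], [0, 0, -7, 0, 0, 0, 85], [0, 0, 0, 0, 0, 0, 85]]])

```text
time_s: 8.37
position: [0.5178, 0.0651, 0.1138]
ee_rot: [0.745, 0.183, 0.146, 0.625]
wrist_force: [0.2, -0.1, 0.5]
opening: 0.0846
```

Run:
```python
from h import *
p,d,i=cam('wrist'); q=p[::-1,::-1]; save('w5',cv2.resize(q[250:360,180:430],None,fx=3,fy=3)); print(np.linalg.inv(i['world_to_cam']).round(3)[:,3]); 
print(bot.spot_in('wrist','washer'))
np.savez('w5.npz',p=p,d=d,w=np.array(i['world_to_cam']),k=[i['fx'],i['fy'],i['cx'],i['cy']])
```

```text
[0.48  0.138 0.053 1.   ]
[{'centre': [0.6189, -0.249, 0.0081], 'p': 0.49}]
```

View pics/w5.png

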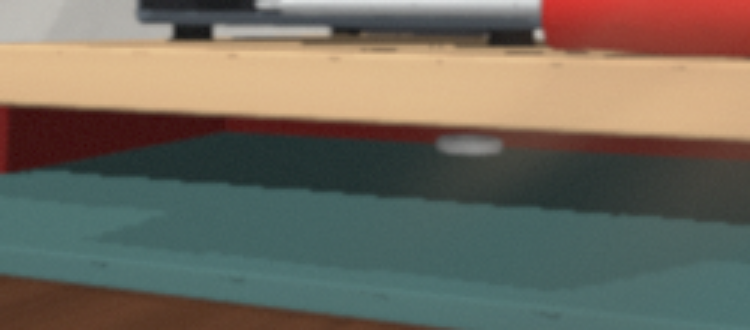

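Run:
```python
from h import *
z=np.load('w5.npz'); p=z['p'];d=z['d'];k=z['k'];i=dict(fx=k[0],fy=k[1],cx=k[2],cy=k[3],world_to_cam=z['w'])
W=world(i,d)[::-1,::-1]; q=p[::-1,::-1]
ex=np.array([.079,-.997]);ey=np.array([.997,.079]);o=np.array([.5865,-.1345])
for r in range(292,306): print(r,[ (tuple(((W[r,c,:2]-o)@np.stack([ex,ey]).T*1000).round(0)),round(W[r,c,2]*1000,1)) for c in (280,320,336,350,380)])
g=q.astype(int); m=np.zeros(q.shape[:2],bool); m[290:306,315:360]=True
m&=(g.min(-1)>70)&(abs(g[...,0]-g[...,2])<25)&(W[...,2]>.004)&(W[...,2]<.02)
w=W[m]; print(m.sum(),w.mean(0),w.min(0),w.max(0)); s=(w[:,:2]-o)@np.stack([ex,ey]).T; print(s.mean(0),s.min(0),s.max(0))
```

```text
292 [((np.float64(144.0), np.float64(97.0)), np.float64(8.7)), ((np.float64(144.0), np.float64(46.0)), np.float64(11.0)), ((np.float64(142.0), np.float64(27.0)), np.float64(12.1)), ((np.float64(0.0), np.float64(-21.0)), np.float64(26.3)), ((np.float64(0.0), np.float64(-43.0)), np.float64(27.4))]
293 [((np.float64(144.0), np.float64(97.0)), np.float64(7.5)), ((np.float64(145.0), np.float64(46.0)), np.float64(9.8)), ((np.float64(143.0), np.float64(27.0)), np.float64(10.9)), ((np.float64(145.0), np.float64(11.0)), np.float64(11.5)), ((np.float64(1.0), np.float64(-43.0)), np.float64(26.6))]
294 [((np.float64(144.0), np.float64(97.0)), np.float64(6.3)), ((np.float64(143.0), np.float64(46.0)), np.float64(8.9)), ((np.float64(144.0), np.float64(27.0)), np.float64(9.7)), ((np.float64(143.0), np.float64(11.0)), np.float64(10.6)), ((np.float64(1.0), np.float64(-43.0)), np.float64(25.9))]
295 [((np.float64(141.0), np.float64(96.0)), np.float64(5.4)), ((np.float64(143.0), np.float64(46.0)), np.float64(7.7)), ((np.float64(129.0), np.float64(23.0)), np.float64(10.1)), ((np.float64(144.0), np.float6
[... 2519 characters left out ...]
64(83.0), np.float64(27.0)), np.float64(5.4)), ((np.float64(91.0), np.float64(13.0)), np.float64(5.3)), ((np.float64(96.0), np.float64(0.0)), np.float64(5.5)), ((np.float64(110.0), np.float64(-27.0)), np.float64(5.5))]
305 [((np.float64(57.0), np.float64(59.0)), np.float64(5.5)), ((np.float64(75.0), np.float64(25.0)), np.float64(5.5)), ((np.float64(83.0), np.float64(11.0)), np.float64(5.3)), ((np.float64(88.0), np.float64(-2.0)), np.float64(5.5)), ((np.float64(105.0), np.float64(-28.0)), np.float64(5.2))]
141 [ 0.61549957 -0.25023214  0.00812884] [ 0.60555786 -0.27700995  0.00521367] [ 0.62907178 -0.2420795   0.0105001 ]
[0.11767591 0.01976973] [0.10987736 0.00966292] [0.14410972 0.03316279]
```

```bash
cat >> h.py <<'E'
from scipy.spatial.transform import Rotation as R
def dq(xang_deg,pos=None):
    s=bot.state(); a=np.radians(xang_deg)/2
    t=R.from_quat([np.cos(a),np.sin(a),0,0]); r=(t*R.from_quat(s['ee_rot']).inv()).as_rotvec()
    print('t',round(s['time_s'],2),'pos',(s['position']*1000).round(1),'rot',r.round(3),'|',round(np.linalg.norm(r),3),'F',s['wrist_force'].round(1))
    if pos is not None: print('d',(np.array(pos)*1000-s['position']*1000).round(1))
E
python3 -c "
from h import *
dq(10.3,[.503,.238,.2])
W=world
"
```

```text
t 8.47 pos [517.7  65.1 114.3] rot [ 1.327  0.44  -0.253] | 1.421 F [ 0.9 -0.4 -0.7]
d [-14.7 172.9  85.7]
```

>>> move_arm(moves=[[[0, 0, 25, 0.11, 0.037, -0.021, 85], [0, 5, 20, 0.11, 0.037, -0.021, 85], [0, 10, 15, 0.11, 0.037, -0.021, 85], [0, 15, 10, 0.11, 0.037, -0.021, 85], [0, 20, 5, 0.11, 0.037, -0.021, 85], [-2, 20, 5, 0.11, 0.037, -0.021, 85], [-2, 20, 0, 0.11, 0.037, -0.021, 85], [-2, 20, 0, 0.11, 0.037, -0.021, 85], [-2, 20, 0, 0.11, 0.037, -0.021, 85], [-2, 20, 0, 0.11, 0.037, -0.021, 85], [-2, 20, 0, 0.11, 0.037, -0.021, 85], [0, 0, 0, 0.11, 0.037, -0.021, 85]]])

```text
time_s: 9.47
position: [0.5, 0.2446, 0.1938]
ee_rot: [0.994, 0.106, -0.008, -0.028]
wrist_force: [-0.1, -0.7, -0.7]
opening: 0.0853
```

```bash
python3 -c "
from h import *
dq(10.3,[.503,.238,.15])
"
```

```text
t 9.47 pos [500.  244.6 193.8] rot [-0.055 -0.021 -0.032] | 0.068 F [-0.1 -0.7 -0.7]
d [  3.   -6.6 -43.8]
```

>>> move_arm(moves=[[[3, -6, -40, -0.055, -0.021, -0.032, 60], [0, 0, -10, 0, 0, 0, 60], [0, 0, 0, 0, 0, 0, 60]]])

```text
time_s: 9.72
position: [0.5043, 0.2372, 0.1465]
ee_rot: [0.996, 0.088, 0.002, -0.003]
wrist_force: [-1.2, 0.6, 0.0]
opening: 0.06
```

Run:
```python
from h import *
dq(10.3,[.503,.238,.077])
p,d,i=cam('wrist'); W=world(i,d); save('g1',p)
hsv=cv2.cvtColor(p,cv2.COLOR_RGB2HSV)
b=(d>0)&(W[...,2]>.021)&(W[...,2]<.03)&(p.max(-1)<80)&(abs(W[...,0]-.5)<.06)&(W[...,1]<.33)
w=W[b]; print(b.sum(),w.min(0),w.max(0)); r=cv2.minAreaRect(w[:,:2].astype(np.float32)*1000); print(r, cv2.boxPoints(r).round().tolist())
y=(d>0)&(hsv[...,0]>20)&(hsv[...,0]<35)&(hsv[...,1]>150)&(W[...,2]<.008)&(W[...,1]<.18)
w=W[y]; print(y.sum(),w.min(0),w.max(0)); 
s=w[w[:,1]>.08]; c=np.polyfit(s[:,1],s[:,0],1); print('line x at y',c,np.polyval(c,[.03,.24]))
```

```text
t 9.72 pos [504.3 237.2 146.5] rot [-0.007  0.003  0.005] | 0.009 F [-1.2  0.6  0. ]
d [ -1.3   0.8 -69.5]
6369 [0.48239448 0.19149385 0.02100618] [0.52022617 0.30099208 0.02685999]
((501.1402893066406, 246.0371856689453), (19.935073852539062, 109.31558227539062), 10.280854225158691) [[482.0, 298.0], [501.0, 190.0], [521.0, 194.0], [501.0, 302.0]]
1931 [ 0.50596222  0.11221459 -0.00132863] [0.53279475 0.17989373 0.00451702]
line x at y [-0.17545578  0.54508667] [0.539823   0.50297729]
```

View pics/g1.png

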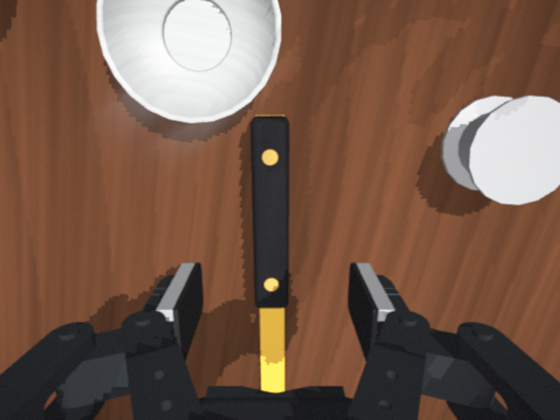

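>>> move_arm(moves=[[[-1.5, 1, -25, 0, 0, 0, 60], [0, 0, -25, 0, 0, 0, 60], [0, 0, -14, 0, 0, 0, 60], [0, 0, -4, 0, 0, 0, 60], [0, 0, -1, 0, 0, 0, 60]]])

```text
time_s: 10.18
position: [0.5032, 0.2403, 0.0824]
ee_rot: [0.996, 0.09, 0.003, -0.004]
wrist_force: [0.2, 0.6, 0.2]
opening: 0.0601
```

>>> move_arm(moves=[[[0, 0, 0, 0, 0, 0, 10], [0, 0, 0, 0, 0, 0, 10], [0, 0, 0, 0, 0, 0, 10], [0, 0, 0, 0, 0, 0, 10], [0, 0, 0, 0, 0, 0, 10], [0, 0, 0, 0, 0, 0, 10]]])

```text
time_s: 10.68
position: [0.5052, 0.242, 0.0883]
ee_rot: [0.996, 0.091, 0.006, -0.006]
wrist_force: [-0.1, 0.3, 0.4]
opening: 0.0178
```

```bash
python3 -c "
from h import *
dq(10.3); print(bot.state()['opening'])
"
```

```text
t 10.68 pos [505.2 242.   88.3] rot [-0.012  0.011 -0.003] | 0.017 F [-0.1  0.3  0.4]
0.017778284912389107
```

Run:
```python
from h import *
dq(10.3)
p,d,i=cam('wrist'); save('g2',p); dq(10.3); print(bot.state()['opening'])
```

```text
t 10.68 pos [505.2 242.   88.3] rot [-0.012  0.011 -0.003] | 0.017 F [-0.1  0.3  0.4]
t 10.73 pos [505.3 242.   88.3] rot [-0.012  0.011 -0.003] | 0.017 F [ 0.5 -0.1 -0.7]
0.018353984689677676
```

View pics/g2.png

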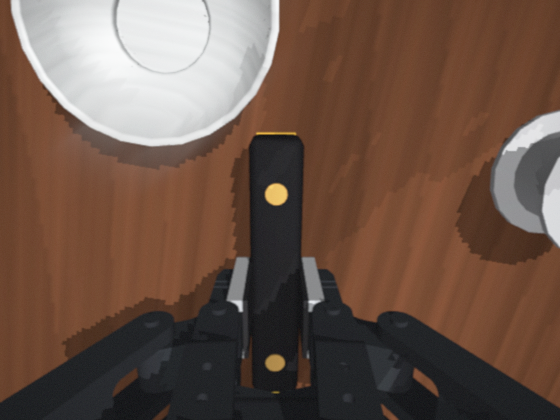

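>>> move_arm(moves=[[[0, 0, 0, 0, 0, 0, 36], [0, 0, -1, 0, 0, 0, 36], [-1, -1, -5, -0.012, 0.011, -0.003, 36], [-1, -1, -6, 0, 0, 0, 36], [0, 0, -3, 0, 0, 0, 36]]])

```text
time_s: 11.15
position: [0.5037, 0.24, 0.0732]
ee_rot: [0.996, 0.09, 0.001, 0.0]
wrist_force: [0.4, 0.1, -0.8]
opening: 0.0362
```

>>> move_arm(moves=[[[0, 0, 0, 0, 0, 0, 10], [0, 0, 0, 0, 0, 0, 10], [0, 0, -0.7, 0, 0, 0, 10], [0, 0, -0.7, 0, 0, 0, 10], [0, 0, -0.7, 0, 0, 0, 10]]])

```text
time_s: 11.57
position: [0.5039, 0.24, 0.073]
ee_rot: [0.996, 0.09, 0.001, -0.0]
wrist_force: [-2.4, -1.5, 8.0]
opening: 0.0191
```

Run:
```python
from h import *
dq(10.3); print(bot.state()['opening'])
```

```text
t 11.57 pos [503.9 240.   73. ] rot [-0.     0.002  0.   ] | 0.002 F [-2.4 -1.5  8. ]
0.01909648316225189
```

>>> move_arm(moves=[[[0, 0, 10, 0, 0, 0, 10], [0, 0, 14, 0, 0, 0, 10], [3, -20, 2, 0, 0, -0.025, 10], [3, -25, 0, 0, 0, -0.025, 10], [3, -25, 0, 0, 0, -0.025, 10], [3, -25, 0, 0, 0, -0.025, 10], [3, -25, 0, 0, 0, 0, 10], [3, -20, 0, 0, 0, 0, 10], [0, 0, 0, 0, 0, 0, 10]]])

```text
time_s: 12.32
position: [0.5215, 0.096, 0.1028]
ee_rot: [0.999, 0.04, 0.001, -0.0]
wrist_force: [0.3, -0.3, -0.7]
opening: 0.0193
```

```bash
cat >> h.py <<'E'
ex=np.array([.0785,-.9969]);ey=np.array([.9969,.0785]);o=np.array([586.5,-134.5])
def sh():
    s=bot.state(); P=s['position'][:2]*1000
    X=R.from_quat(s['ee_rot']).as_matrix()
    pd=np.array([X[1,0],-X[0,0]]); pd/=np.linalg.norm(pd)   # probe x dir
    og=P+13.6*pd; tip=og+195.5*pd+23*np.array([-pd[1],pd[0]])
    f=lambda v:(np.array([(v-o)@ex,(v-o)@ey])).round(1)
    print('probe origin xs,ys',f(og),'toe',f(tip),'TCPz',(s['position'][2]*1000).round(1),'open',round(s['opening'],4))
E
python3 - <<'E'
from h import *
dq(4.5,[.5233,.0949,.1]); sh()
p,d,i=cam('top'); save('t2',p[80:310,170:450])
E
```

```text
t 12.32 pos [521.5  96.  102.8] rot [-0.     0.002 -0.001] | 0.002 F [ 0.3 -0.3 -0.7]
d [ 1.8 -1.1 -2.8]
probe origin xs,ys [-221.3  -46.6] toe [-25.8 -23.5] TCPz 102.8 open 0.0193
```

View pics/t2.png

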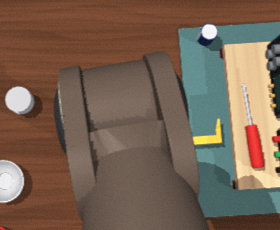

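Run:
```python
from h import *
p,d,i=cam('top'); W=world(i,d); hsv=cv2.cvtColor(p,cv2.COLOR_RGB2HSV)
y=(d>0)&(hsv[...,0]>20)&(hsv[...,0]<35)&(hsv[...,1]>150)&(W[...,1]<.02)&(W[...,1]>-.13)&(W[...,0]>.48)&(W[...,0]<.62)
w=W[y]; s=(w[:,:2]*1000-o)@np.stack([ex,ey]).T
print(y.sum(),s.min(0),s.max(0),np.median(w[:,2])); 
for lo in range(-75,-15,10):
    m=(s[:,0]>=lo)&(s[:,0]<lo+10)
    if m.any(): print(lo,s[m,1].min().round(1),s[m,1].max().round(1),w[m,2].mean().round(4))
```

```text
261 [-80.41302286 -52.37810566] [-20.17518325  -4.00703991] 0.032850689361130336
-75 -51.1 -38.2 0.0326
-65 -51.8 -37.0 0.033
-55 -52.4 -37.8 0.0329
-45 -51.2 -36.6 0.0312
-35 -51.9 -4.0 0.0328
-25 -49.9 -8.3 0.0295
```

>>> move_arm(moves=[[[0, 0, -12, 0.006, 0, 0, 10], [0, 0, -6, 0, 0, 0, 10], [0, 0, -2, 0, 0, 0, 10]]])

```text
time_s: 12.67
position: [0.5219, 0.1004, 0.0833]
ee_rot: [0.999, 0.041, 0.002, -0.005]
wrist_force: [-0.5, 0.5, -1.4]
opening: 0.0189
```

Run:
```python
from h import *
dq(4.5); sh()
```

```text
t 12.67 pos [521.9 100.4  83.3] rot [-0.009  0.003 -0.004] | 0.011 F [-0.5  0.5 -1.4]
probe origin xs,ys [-225.7  -45.9] toe [-30.3 -22. ] TCPz 83.3 open 0.0189
```

>>> move_arm(moves=[[[0, -1, -2, 0, 0, 0, 10], [0, -1, -1.5, 0, 0, 0, 10]]])

```text
time_s: 12.83
position: [0.5215, 0.0999, 0.0794]
ee_rot: [0.999, 0.043, 0.001, -0.005]
wrist_force: [0.2, -0.1, -0.0]
opening: 0.0191
```

>>> move_arm(moves=[[[0, -1, -1.5, 0, 0, 0, 10], [0, -1, -1, 0, 0, 0, 10]]])

```text
time_s: 13.0
position: [0.5219, 0.0988, 0.0774]
ee_rot: [0.999, 0.043, 0.002, -0.005]
wrist_force: [-0.8, 1.5, 3.3]
opening: 0.0193
```

Run:
```python
from h import *
dq(4.5); sh(); print(bot.state()['moment'])
```

```text
t 13.0 pos [521.9  98.8  77.4] rot [-0.009  0.004 -0.008] | 0.013 F [-0.8  1.5  3.3]
probe origin xs,ys [-224.1  -45.9] toe [-28.8 -21.3] TCPz 77.4 open 0.0193
[-0.2176835   0.10142448 -0.03842627]
```

>>> move_arm(moves=[[[1, -12, 0.2, 0, 0, -0.007, 10], [1, -14, 0, 0, 0, 0, 10], [1, -14, 0, 0, 0, 0, 10], [1, -14, 0, 0, 0, 0, 10]]])

```text
time_s: 13.33
position: [0.527, 0.0447, 0.0791]
ee_rot: [0.999, 0.042, 0.004, -0.005]
wrist_force: [0.3, 0.3, -0.1]
opening: 0.019
```

Run:
```python
from h import *
dq(4.5); sh(); print(bot.state()['moment'])
```

```text
t 13.33 pos [527.   44.7  79.1] rot [-0.01   0.007 -0.006] | 0.014 F [ 0.3  0.3 -0.1]
probe origin xs,ys [-169.7  -45.1] toe [ 25.7 -20.9] TCPz 79.1 open 0.019
[-0.0221969  -0.02209216 -0.01125197]
```

>>> move_arm(moves=[[[1, -14, -0.6, 0, 0.007, -0.006, 10], [1, -14, -0.3, 0, 0, 0, 10], [1, -14, -0.3, 0, 0, 0, 10], [1, -14, -0.3, 0, 0, 0, 10], [1, -12, -0.3, 0, 0, 0, 10]]])

```text
time_s: 13.75
position: [0.5324, -0.0295, 0.0786]
ee_rot: [0.999, 0.038, 0.001, -0.005]
wrist_force: [0.3, 0.6, 1.4]
opening: 0.0189
```

Run:
```python
from h import *
dq(4.5); sh(); print(bot.state()['moment'])
```

```text
t 13.75 pos [532.4 -29.5  78.6] rot [-0.009  0.002  0.002] | 0.01 F [0.3 0.6 1.4]
probe origin xs,ys [-95.3 -45.7] toe [100.3 -23.1] TCPz 78.6 open 0.0189
[ 0.00699663  0.02908296 -0.07130703]
```

>>> move_arm(moves=[[[1, -12, -0.5, 0, 0, 0, 10], [1, -12, -0.3, 0, 0, 0, 10], [0.5, -6, -0.3, 0, 0, 0, 10]]])

```text
time_s: 14.0
position: [0.5358, -0.0632, 0.0786]
ee_rot: [0.999, 0.038, 0.002, -0.005]
wrist_force: [-0.2, 3.3, 3.2]
opening: 0.0186
```

Run:
```python
from h import *
dq(4.5); sh(); print(bot.state()['moment'])
```

```text
t 14.0 pos [535.8 -63.2  78.6] rot [-0.01   0.004  0.003] | 0.011 F [-0.2  3.3  3.2]
probe origin xs,ys [-61.5 -45. ] toe [134.1 -22.7] TCPz 78.6 open 0.0186
[ 0.34212765  0.10233181 -0.00953131]
```

>>> move_arm(moves=[[[0, -2, -0.1, 0, 0, 0, 10], [0, -2, -0.1, 0, 0, 0, 10]]])

```text
time_s: 14.17
position: [0.5361, -0.0688, 0.0787]
ee_rot: [0.999, 0.037, 0.003, -0.005]
wrist_force: [-0.6, 3.3, 3.1]
opening: 0.0193
```

Run:
```python
from h import *
dq(4.5); sh(); print(bot.state()['moment'])
```

```text
t 14.17 pos [536.1 -68.8  78.7] rot [-0.011  0.005  0.005] | 0.013 F [-0.6  3.3  3.1]
probe origin xs,ys [-55.9 -45.2] toe [139.7 -23.2] TCPz 78.7 open 0.0193
[ 0.26768525  0.02216733 -0.03949817]
```

>>> move_arm(moves=[[[0, -1.5, -0.1, 0, 0, 0, 10], [0, -1, -0.1, 0, 0, 0, 10]]])

```text
time_s: 14.33
position: [0.536, -0.0693, 0.0787]
ee_rot: [0.999, 0.037, 0.003, -0.008]
wrist_force: [-0.2, 4.4, 3.1]
opening: 0.0188
```

Run:
```python
from h import *
dq(4.5); sh(); print(bot.state()['moment'])
```

```text
t 14.33 pos [536.  -69.3  78.7] rot [-0.017  0.005  0.004] | 0.018 F [-0.2  4.4  3.1]
probe origin xs,ys [-55.4 -45.3] toe [140.2 -23. ] TCPz 78.7 open 0.0188
[ 0.36825031  0.10308982 -0.11509896]
```

>>> move_arm(moves=[[[0, -1, 0, -0.004, 0, 0, 10], [0, -1, 0, -0.004, 0, 0, 10], [5, 0, 0, 0, 0, 0, 10], [6, 0.4, 0, 0, 0, 0, 10], [6, 0.4, 0, 0, 0, 0, 10]]])

```text
time_s: 14.75
position: [0.5506, -0.0677, 0.0786]
ee_rot: [0.999, 0.039, -0.0, -0.005]
wrist_force: [-3.1, 0.4, 5.0]
opening: 0.0191
```

Run:
```python
from h import *
dq(4.5); sh(); print(bot.state()['moment'])
```

```text
t 14.75 pos [550.6 -67.7  78.6] rot [-0.01  -0.001  0.001] | 0.01 F [-3.1  0.4  5. ]
probe origin xs,ys [-55.8 -30.5] toe [139.7  -7.7] TCPz 78.6 open 0.0191
[-0.33839181  0.55072318 -0.11923155]
```

>>> move_arm(moves=[[[5, 0.2, 0.4, 0, 0, 0, 10], [5, 0.2, 0.1, 0, 0, 0, 10], [5, 0.2, 0, 0, 0, 0, 10]]])

```text
time_s: 15.0
position: [0.5668, -0.0666, 0.0786]
ee_rot: [0.999, 0.039, -0.001, -0.005]
wrist_force: [-5.3, 0.9, 8.2]
opening: 0.0188
```

Run:
```python
from h import *
dq(4.5); sh(); print(bot.state()['moment'])
```

```text
t 15.0 pos [566.8 -66.6  78.6] rot [-0.01  -0.003  0.001] | 0.011 F [-5.3  0.9  8.2]
probe origin xs,ys [-55.6 -14.4] toe [139.9   8.5] TCPz 78.6 open 0.0188
[-0.05591774  1.13155224 -0.23141591]
```

>>> move_arm(moves=[[[0, 0, 1.2, 0, 0, 0, 10], [3, 0.2, 0.5, 0, 0, 0, 10]]])

```text
time_s: 15.17
position: [0.5711, -0.0662, 0.0797]
ee_rot: [0.999, 0.039, -0.001, -0.005]
wrist_force: [0.3, 0.3, -0.3]
opening: 0.0188
```

Run:
```python
from h import *
dq(4.5); sh(); print(bot.state()['moment'])
```

```text
t 15.17 pos [571.1 -66.2  79.7] rot [-0.011 -0.003  0.   ] | 0.011 F [ 0.3  0.3 -0.3]
probe origin xs,ys [-55.7 -10. ] toe [139.8  13. ] TCPz 79.7 open 0.0188
[ 8.54904400e-05  8.48455476e-02 -2.41464918e-02]
```

>>> move_arm(moves=[[[4, 0.3, -0.8, 0, 0, 0, 10], [4, 0.3, -0.3, 0, 0, 0, 10], [0, 0, 0, 0, 0, 0, 10]]])

```text
time_s: 15.42
position: [0.5802, -0.0656, 0.0786]
ee_rot: [0.999, 0.039, -0.001, -0.005]
wrist_force: [-0.6, 1.2, 1.7]
opening: 0.0191
```

Run:
```python
from h import *
dq(4.5); sh(); print(bot.state()['moment'])
```

```text
t 15.42 pos [580.2 -65.6  78.6] rot [-0.011 -0.003  0.001] | 0.011 F [-0.6  1.2  1.7]
probe origin xs,ys [-55.6  -0.8] toe [139.9  22. ] TCPz 78.6 open 0.0191
[-0.16245729 -0.03827528 -0.22390948]
```

>>> move_arm(moves=[[[0, 0, -0.4, 0, 0, 0, 10], [0, 0, -0.2, 0, 0, 0, 10], [0, 0, -0.1, 0, 0, 0, 10], [-0.2, 3, -0.1, 0, 0, 0, 10], [-0.3, 5, -0.1, 0, 0, 0, 10]]])

```text
time_s: 15.83
position: [0.5807, -0.0585, 0.0786]
ee_rot: [0.999, 0.038, -0.001, -0.004]
wrist_force: [0.6, -1.8, 2.2]
opening: 0.0192
```

Run:
```python
from h import *
dq(4.5); sh(); print(bot.state()['moment'])
```

```text
t 15.83 pos [580.7 -58.5  78.6] rot [-0.008 -0.002  0.002] | 0.009 F [ 0.6 -1.8  2.2]
probe origin xs,ys [-62.7   0.1] toe [132.9  22.7] TCPz 78.6 open 0.0192
[-0.525645   -0.02781729 -0.0528833 ]
```

>>> move_arm(moves=[[[-0.7, 8, -0.1, 0, 0, 0, 10], [-0.7, 8, -0.1, 0, 0, 0, 10], [-0.7, 8, -0.1, 0, 0, 0, 10], [-0.7, 8, -0.1, 0, 0, 0, 10], [-0.7, 8, -0.1, 0, 0, 0, 10], [-0.7, 8, -0.1, 0, 0, 0, 10]]])

```text
time_s: 16.33
position: [0.5773, -0.0061, 0.0785]
ee_rot: [0.999, 0.038, 0.001, -0.004]
wrist_force: [-0.4, -2.0, 2.0]
opening: 0.0191
```

Run:
```python
from h import *
dq(4.5); sh(); print(bot.state()['moment'])
```

```text
t 16.33 pos [577.3  -6.1  78.5] rot [-0.007  0.001  0.002] | 0.008 F [-0.4 -2.   2. ]
probe origin xs,ys [-115.1    0.9] toe [80.4 23.5] TCPz 78.5 open 0.0191
[-0.47059834 -0.04773972  0.04010254]
```

>>> move_arm(moves=[[[-0.9, 9, -0.1, 0, 0, 0, 10], [-0.9, 9, -0.1, 0, 0, 0, 10], [-0.9, 9, -0.1, 0, 0, 0, 10], [-0.9, 9, -0.1, 0, 0, 0, 10], [-0.9, 9, -0.1, 0, 0, 0, 10], [-0.9, 9, -0.1, 0, 0, 0, 10], [-0.9, 9, -0.1, 0, 0, 0, 10]]])

```text
time_s: 16.92
position: [0.5699, 0.0643, 0.0778]
ee_rot: [0.999, 0.039, 0.001, -0.003]
wrist_force: [0.9, -1.0, 2.7]
opening: 0.0187
```

Run:
```python
from h import *
dq(4.5); sh(); print(bot.state()['moment'])
p,d,i=cam('top'); save('t3',cv2.resize(p[80:310,270:450],None,fx=2.5,fy=2.5))
```

```text
t 16.92 pos [569.9  64.3  77.8] rot [-0.006  0.001  0.001] | 0.006 F [ 0.9 -1.   2.7]
probe origin xs,ys [-185.9   -0.9] toe [ 9.6 21.9] TCPz 77.8 open 0.0187
[-0.6733989  -0.08765861 -0.03990394]
```

View pics/t3.png

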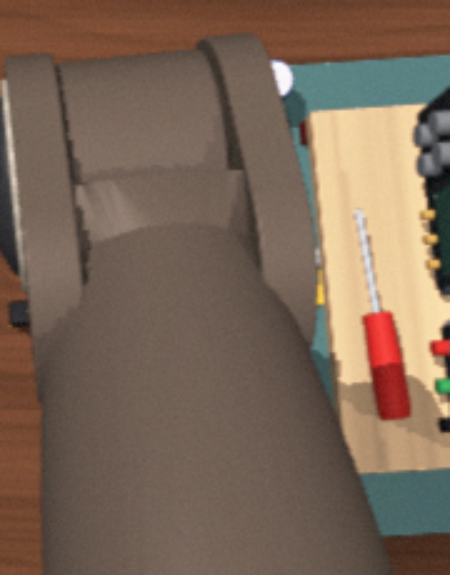

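>>> move_arm(moves=[[[-0.6, 9, -0.1, 0, 0, 0, 10], [-0.6, 9, -0.1, 0, 0, 0, 10], [-0.6, 9, -0.1, 0, 0, 0, 10], [-0.6, 9, -0.1, 0, 0, 0, 10], [-0.5, 8, -0.1, 0, 0, 0, 10]]])

```text
time_s: 17.38
position: [0.5663, 0.1132, 0.077]
ee_rot: [0.999, 0.039, 0.0, -0.003]
wrist_force: [0.5, -2.2, 3.0]
opening: 0.0189
```

Run:
```python
from h import *
dq(4.5); sh(); print(bot.state()['moment'])
p,d,i=cam('top'); save('t4',cv2.resize(p[80:310,270:450],None,fx=2.5,fy=2.5)); print(bot.spot_in('top','washer'))
p,d,i=cam('scene'); save('s4',p);print(bot.spot_in('scene','washer'))
```

```text
t 17.38 pos [566.3 113.2  77. ] rot [-0.006  0.     0.001] | 0.006 F [ 0.5 -2.2  3. ]
probe origin xs,ys [-234.9   -0.7] toe [-39.4  22.2] TCPz 77.0 open 0.0189
[-0.8185427  -0.09781503  0.00803659]
[{'centre': [0.6155, -0.0823, 0.0129], 'p': 0.41}]
[{'centre': [0.6192, -0.078, 0.0068], 'p': 0.45}]
```

View pics/t4.png

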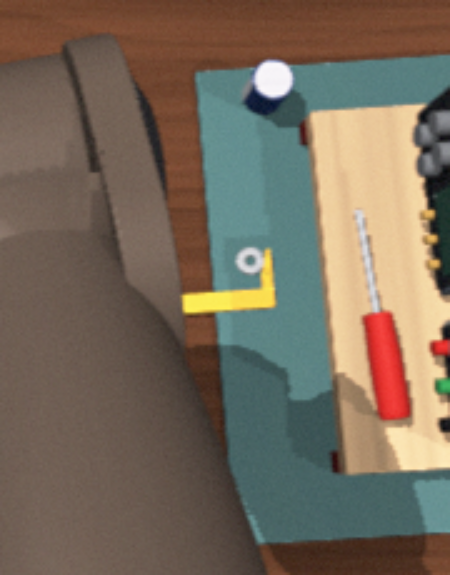

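View pics/s4.png

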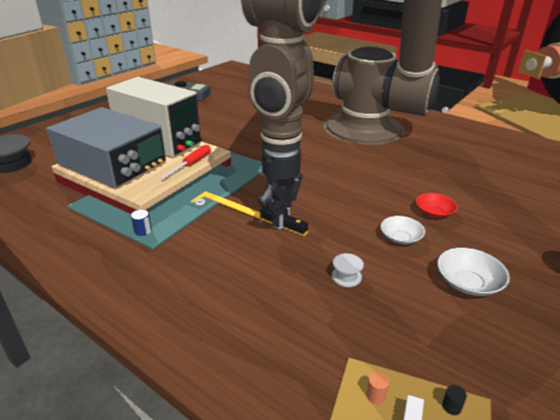

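>>> move_arm(moves=[[[0, -2, 3, 0, 0, 0, 10], [0, 0, 12, 0, 0, 0, 10], [0, 2, 12, 0, 0, 0, 10], [-7, 20, 0, 0, 0, 0, 10], [-8, 25, 0, 0, 0, 0, 10], [-8, 25, 0, -0.005, 0, 0, 10], [-8, 25, 0, 0, 0, 0, 10], [-8, 22, 0, 0, 0, 0, 10], [-5, 12, 0, 0, 0, 0, 10], [0, 0, -8, 0, 0, 0, 10]]])

```text
time_s: 18.42
position: [0.5193, 0.2409, 0.0955]
ee_rot: [0.999, 0.033, -0.004, -0.003]
wrist_force: [1.5, -0.2, -1.0]
opening: 0.019
```

Run:
```python
from h import *
dq(4.5); sh()
```

```text
t 18.42 pos [519.3 240.9  95.5] rot [-0.006 -0.008  0.012] | 0.015 F [ 1.5 -0.2 -1. ]
probe origin xs,ys [-365.9  -37.7] toe [-170.1  -16.9] TCPz 95.5 open 0.019
```

Lower to the bench (contact near TCP z ≈ 73 to 74 mm).

>>> move_arm(moves=[[[0, 0, -10, -0.006, -0.008, 0, 10], [0, 0, -7, 0, 0, 0, 10], [0, 0, -3, 0, 0, 0, 10], [0, 0, -2, 0, 0, 0, 10]]])

```text
time_s: 18.75
position: [0.5189, 0.2392, 0.0729]
ee_rot: [0.999, 0.033, -0.001, -0.001]
wrist_force: [-14.7, -0.7, 43.6]
opening: 0.0189
```

Run:
```python
from h import *
dq(4.5); sh()
```

```text
t 18.75 pos [518.9 239.2  72.9] rot [-0.002 -0.002  0.012] | 0.012 F [-14.7  -0.7  43.6]
probe origin xs,ys [-364.3  -38.2] toe [-168.5  -17.6] TCPz 72.9 open 0.0189
```

>>> move_arm(moves=[[[0, 0, 1, 0, 0, 0, 10], [0, 0, 0.5, 0, 0, 0, 50], [0, 0, 0, 0, 0, 0, 50], [0, 0, 0, 0, 0, 0, 50], [0, 0, 15, 0, 0, 0, 50], [0, 0, 30, 0, 0, 0, 50], [0, 0, 35, 0, 0, 0, 50], [0, 0, 20, 0, 0, 0, 50]]])

```text
time_s: 19.42
position: [0.5167, 0.2327, 0.1706]
ee_rot: [1.0, 0.03, -0.007, 0.002]
wrist_force: [0.7, 0.1, 0.4]
opening: 0.0502
```

Run:
```python
from h import *
dq(4.5,[.6165,-.081,.16])
p,d,i=cam('wrist'); save('r1',p)
```

```text
t 19.42 pos [516.7 232.7 170.6] rot [ 0.004 -0.015  0.019] | 0.024 F [0.7 0.1 0.4]
d [  99.8 -313.7  -10.6]
```

View pics/r1.png

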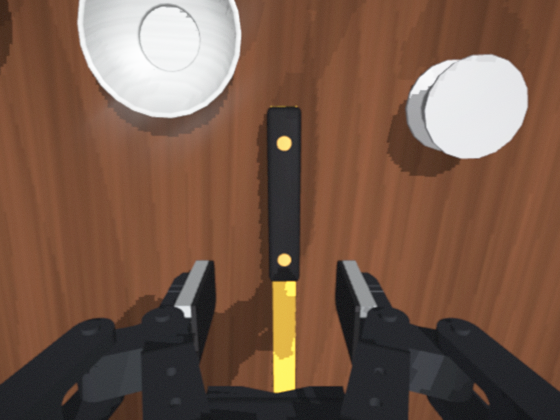

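>>> move_arm(moves=[[[12, -38, 0, 0.004, -0.015, 0.019, 50], [12, -38, 0, 0, 0, 0, 50], [12, -38, 0, 0, 0, 0, 50], [12, -38, 0, 0, 0, 0, 50], [12, -38, 0, 0, 0, 0, 50], [12, -38, 0, 0, 0, 0, 50], [12, -38, 0, 0, 0, 0, 50], [10, -20, 0, 0, 0, 0, 50], [0, 0, 0, 0, 0, 0, 50]]])

```text
time_s: 20.22
position: [0.6151, -0.0654, 0.173]
ee_rot: [0.999, 0.043, 0.005, -0.001]
wrist_force: [-0.9, 0.5, -0.6]
opening: 0.0499
```

Run:
```python
from h import *
dq(4.5)
p,d,i=cam('wrist'); save('r2',p); print(bot.spot_in('wrist','washer'))
W=world(i,d); g=p.astype(int)
m=(d>0)&(W[...,2]>.0085)&(W[...,2]<.014)&(abs(W[...,0]-.617)<.04)&(abs(W[...,1]+.081)<.03)
w=W[m]; print(m.sum(),w.min(0),w.max(0),cv2.minEnclosingCircle((w[:,:2]*1000).astype(np.float32)))
p,d,i=cam('top'); print(bot.spot_in('top','dish')); save('t5',p)
```

```text
t 20.22 pos [615.1 -65.4 173. ] rot [-0.003  0.01  -0.007] | 0.012 F [-0.9  0.5 -0.6]
[{'centre': [0.6186, -0.0766, 0.0096], 'p': 0.88}]
759 [ 0.60407504 -0.08938514  0.00850364] [ 0.62702488 -0.06539841  0.01209548] ((615.414306640625, -77.3783187866211), 12.013744354248047)
[{'centre': [0.4445, 0.3433, 0.0157], 'p': 0.79}, {'centre': [0.4968, 0.4986, 0.0199], 'p': 0.75}, {'centre': [0.5023, -0.0933, 0.0055], 'p': 0.49}, {'centre': [0.5491, -0.1663, 0.0434], 'p': 0.26}]
```

View pics/r2.png

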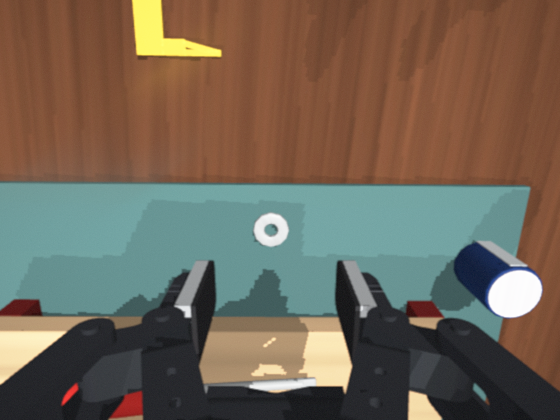

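View pics/t5.png

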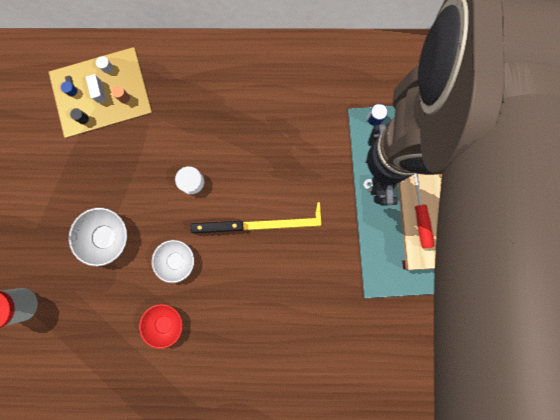

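>>> move_arm(moves=[[[0, -12, -20, -0.003, 0.01, -0.007, 40], [0, 0, -30, 0, 0, 0, 36], [0, 0, -25, 0, 0, 0, 36], [0, 0, -10, 0, 0, 0, 36]]])

```text
time_s: 20.75
position: [0.6144, -0.0667, 0.0907]
ee_rot: [0.999, 0.046, 0.003, -0.001]
wrist_force: [-1.1, -0.7, -1.1]
opening: 0.036
```

Run:
```python
from h import *
dq(4.5,[.6154,-.0774,.0805]); print(bot.state()['opening'])
```

```text
t 20.75 pos [614.4 -66.7  90.7] rot [-0.002  0.007 -0.013] | 0.015 F [-1.1 -0.7 -1.1]
d [  1.  -10.7 -10.2]
0.03604348273827297
```

>>> move_arm(moves=[[[1, -9, 0, 0, 0.007, -0.013, 36], [0, -2, -4, 0, 0, 0, 36], [0, 0, -4, 0, 0, 0, 36]]])

```text
time_s: 21.0
position: [0.6141, -0.0749, 0.0818]
ee_rot: [0.999, 0.042, -0.002, -0.001]
wrist_force: [-0.9, 0.2, -0.2]
opening: 0.0361
```

Run:
```python
from h import *
dq(4.5,[.6154,-.0774,.0805]); print(bot.state()['opening'])
```

```text
t 21.0 pos [614.1 -74.9  81.8] rot [-0.002 -0.004 -0.005] | 0.007 F [-0.9  0.2 -0.2]
d [ 1.3 -2.5 -1.3]
0.036113309229729836
```

>>> move_arm(moves=[[[1, -3, -2, 0, 0, 0, 36], [0, -0.5, -0.5, 0, 0, 0, 26], [0, 0, -0.3, 0, 0, 0, 15], [0, 0, -0.3, 0, 0, 0, 15], [0, 0, -0.3, 0, 0, 0, 15], [0, 0, 0, 0, 0, 0, 15]]])

```text
time_s: 21.5
position: [0.6175, -0.0789, 0.0824]
ee_rot: [0.999, 0.042, 0.001, -0.001]
wrist_force: [-0.2, 0.9, 0.6]
opening: 0.0181
```

Run:
```python
from h import *
dq(4.5,[.6154,-.0774,.0805]); print(bot.state()['opening'])
p,d,i=cam('wrist'); save('r3',p)
```

```text
t 21.5 pos [617.5 -78.9  82.4] rot [-0.002  0.002 -0.005] | 0.006 F [-0.2  0.9  0.6]
d [-2.1  1.5 -1.9]
0.018100054354862945
```

View pics/r3.png

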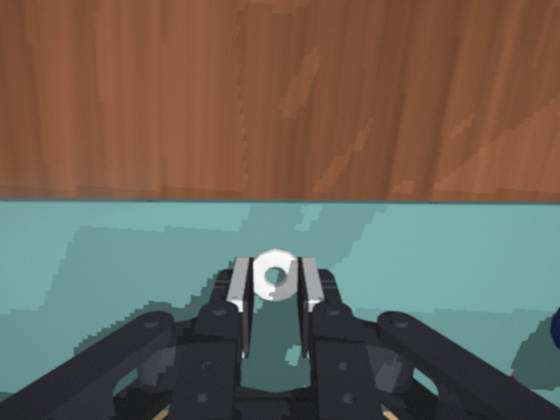

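Run:
```python
from h import *
dq(4.5)
p,d,i=cam('wrist'); W=world(i,d)
print([W[r,c].round(4).tolist() for r,c in [(275,258),(275,292),(254,275),(297,275),(275,275),(265,240),(300,240),(265,310)]])
T=np.array(i['world_to_cam']); s=bot.state(); M=R.from_quat(s['ee_rot']).as_matrix()
for z in (.054,.065,.072):
  for y in (-.011,0,.011):
    c=T[:3,:3]@(s['position']+M@np.array([0,y,z]))+T[:3,3]; print(z,y,(c[0]/c[2]*i['fx']+i['cx']).round(),(c[1]/c[2]*i['fy']+i['cy']).round())
```

```text
t 21.55 pos [617.5 -78.9  82.4] rot [-0.002  0.002 -0.005] | 0.006 F [-0.4  0.  -0.1]
[[0.6109, -0.0771, 0.0121], [0.625, -0.0763, 0.0116], [0.6172, -0.0673, 0.0117], [0.6189, -0.0876, 0.0109], [0.6182, -0.0793, 0.0069], [0.6037, -0.0686, 0.0217], [0.6059, -0.0686, 0.0469], [0.6307, -0.0668, 0.0208]]
0.054 -0.011 274.0 274.0
0.054 0 274.0 300.0
0.054 0.011 274.0 325.0
0.065 -0.011 274.0 261.0
0.065 0 274.0 286.0
0.065 0.011 274.0 310.0
0.072 -0.011 274.0 254.0
0.072 0 274.0 277.0
0.072 0.011 274.0 301.0
```

>>> move_arm(moves=[[[0, 0, 0, 0, 0, 0, 34], [0, 0, -0.5, 0, 0, 0, 34], [0, 1, -3, 0, 0, 0, 34], [0, 0.5, -2.5, 0, 0, 0, 34]]])

```text
time_s: 21.93
position: [0.6178, -0.0775, 0.0773]
ee_rot: [0.999, 0.042, 0.002, -0.001]
wrist_force: [-9.5, 0.2, 25.2]
opening: 0.034
```

Run:
```python
from h import *
dq(4.5,[.6182,-.0775,.0785]); print(bot.state()['opening'])
```

```text
t 21.93 pos [617.8 -77.5  77.3] rot [-0.001  0.004 -0.005] | 0.006 F [-9.5  0.2 25.2]
d [ 0.4 -0.   1.2]
0.03404580368153457
```

>>> move_arm(moves=[[[0, 0, 1, 0, 0, 0, 34], [0, 0, 0, 0, 0, 0, 28], [0, 0, -0.5, 0, 0, 0, 15], [0, 0, -0.5, 0, 0, 0, 15], [0, 0, -0.5, 0, 0, 0, 15], [0, 0, -0.5, 0, 0, 0, 15]]])

```text
time_s: 22.43
position: [0.6176, -0.0773, 0.0787]
ee_rot: [0.999, 0.042, 0.003, -0.0]
wrist_force: [-2.8, 1.2, 5.3]
opening: 0.0196
```

Run:
```python
from h import *
dq(4.5,[.6182,-.0775,.0785]); print(bot.state()['opening'])
p,d,i=cam('wrist'); save('r4',p[200:400,150:430])
```

```text
t 22.43 pos [617.6 -77.3  78.7] rot [-0.     0.005 -0.005] | 0.007 F [-2.8  1.2  5.3]
d [ 0.6 -0.2 -0.2]
0.019563431667091548
```

View pics/r4.png

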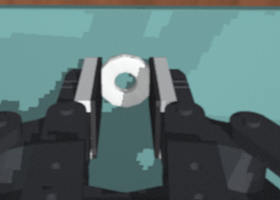

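>>> move_arm(moves=[[[0, 0, 4, 0, 0, 0, 10], [0, 0, 12, 0, 0, 0, 10], [0, 0, 12, 0, 0, 0, 10]]])

```text
time_s: 22.73
position: [0.6157, -0.077, 0.105]
ee_rot: [0.999, 0.042, -0.0, -0.001]
wrist_force: [0.0, -0.5, 0.7]
opening: 0.0192
```

Run:
```python
from h import *
dq(4.5); print(bot.state()['opening'])
p,d,i=cam('wrist'); save('r5',p[200:400,150:430]); W=world(i,d); print(W[262,275],W[295,275], W[275,262],W[275,288])
```

```text
t 22.73 pos [615.7 -77.  105. ] rot [-0.001 -0.001 -0.005] | 0.005 F [ 0.  -0.5  0.7]
0.019191842191392014
[ 0.61533225 -0.06751022  0.0374955 ] [ 0.61662536 -0.08293134  0.036617  ] [ 0.61053676 -0.07419465  0.03658536] [ 0.62111957 -0.07296304  0.03725681]
```

View pics/r5.png

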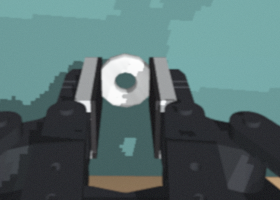

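Run:
```python
from h import *
for n in ['top','scene']:
    z=np.load(n+'0.npz'); p=z['p'];d=z['d'];k=z['k'];i=dict(fx=k[0],fy=k[1],cx=k[2],cy=k[3],world_to_cam=z['w'])
    W=world(i,d); m=(d>0)&(W[...,2]>.019)&(W[...,2]<.03)&(np.hypot(W[...,0]-.442,W[...,1]-.337)<.055)
    m&=(p.min(-1)>90)
    w=W[m]; print(m.sum(),w.min(0),w.max(0),cv2.minEnclosingCircle((w[:,:2]*1000).astype(np.float32)))
dq(4.5,[.441,.336,.115])
```

```text
362 [0.40436171 0.28977503 0.01901642] [0.49068109 0.37592386 0.02768242] ((447.8064270019531, 332.69000244140625), 43.69186782836914)
284 [0.4036484  0.2890455  0.01901056] [0.49309952 0.37629429 0.02671728] ((447.42901611328125, 334.2076721191406), 45.7033805847168)
t 22.78 pos [616.9 -77.1 107.9] rot [-0.001  0.003 -0.005] | 0.006 F [0.8 1.2 3. ]
d [-175.9  413.1    7.1]
```

>>> move_arm(moves=[[[0, 5, 10, 0, 0, 0, 10], [-14, 33, 10, 0, 0, 0, 10], [-15, 36, 0, 0, 0, 0, 10], [-15, 36, 0, 0, 0, 0, 10], [-15, 36, 0, 0, 0, 0, 10], [-15, 36, 0, 0, 0, 0, 10], [-15, 36, 0, 0, 0, 0, 10], [-15, 36, 0, 0, 0, 0, 10], [-15, 36, 0, 0, 0, 0, 10], [-15, 36, 0, 0, 0, 0, 10], [-15, 36, 0, 0, 0, 0, 10], [-14, 32, 0, 0, 0, 0, 10]]])

```text
time_s: 23.78
position: [0.4506, 0.3296, 0.1439]
ee_rot: [0.999, 0.035, 0.011, -0.002]
wrist_force: [1.4, 1.0, -0.1]
opening: 0.0195
```

Run:
```python
from h import *
dq(4.5,[.4475,.3335,.105]);print(bot.state()['opening'])
p,d,i=cam('wrist'); save('r6',p)
```

```text
t 23.78 pos [450.6 329.6 143.9] rot [-0.006  0.023  0.008] | 0.025 F [ 1.4  1.  -0.1]
d [ -3.1   3.9 -38.9]
0.01949964787649596
```

View pics/r6.png

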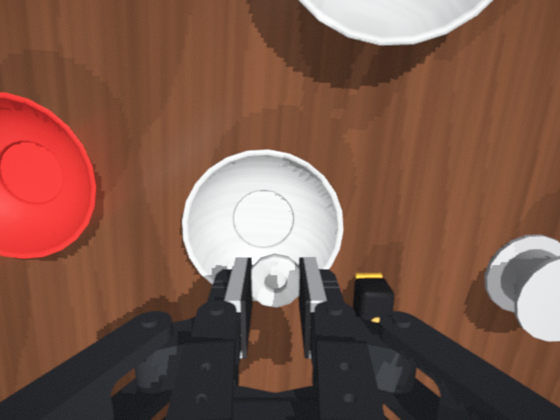

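>>> move_arm(moves=[[[-3, 4, -10, -0.006, 0.023, 0.008, 10], [0, 0, -20, 0, 0, 0, 10], [0, 0, -18, 0, 0, 0, 10], [0, 0, -3, 0, 0, 0, 10]]])

```text
time_s: 24.17
position: [0.4439, 0.3445, 0.0951]
ee_rot: [0.999, 0.046, 0.0, -0.004]
wrist_force: [-1.2, 0.5, -0.3]
opening: 0.0192
```

Run:
```python
from h import *
dq(4.5,[.4475,.3335,.092]);print(bot.state()['opening'])
```

```text
t 24.17 pos [443.9 344.5  95.1] rot [-0.008 -0.    -0.014] | 0.016 F [-1.2  0.5 -0.3]
d [  3.6 -11.   -3.1]
0.019222398355252947
```

>>> move_arm(moves=[[[3, -9, 0, 0, 0, 0, 10], [1, -2, -3, 0, 0, 0, 10], [0, 0, -2, 0, 0, 0, 10]]])

```text
time_s: 24.42
position: [0.4485, 0.3314, 0.0899]
ee_rot: [0.999, 0.046, -0.001, -0.003]
wrist_force: [0.6, -0.2, 0.4]
opening: 0.0195
```

>>> move_arm(moves=[[[0, 0, 0, 0, 0, 0, 32], [0, 0, 0, 0, 0, 0, 32], [0, 0, 0, 0, 0, 0, 32]]])

```text
time_s: 24.67
position: [0.45, 0.33, 0.0913]
ee_rot: [0.999, 0.044, -0.001, -0.004]
wrist_force: [0.6, 0.0, 0.6]
opening: 0.0319
```

Run:
```python
from h import *
dq(4.5,[.4475,.3335,.092]);print(bot.state()['opening'])
p,d,i=cam('wrist'); save('r7',p)
```

```text
t 24.67 pos [450.  330.   91.3] rot [-0.007 -0.001 -0.009] | 0.012 F [0.6 0.  0.6]
d [-2.5  3.5  0.7]
0.03193925168429965
```

View pics/r7.png

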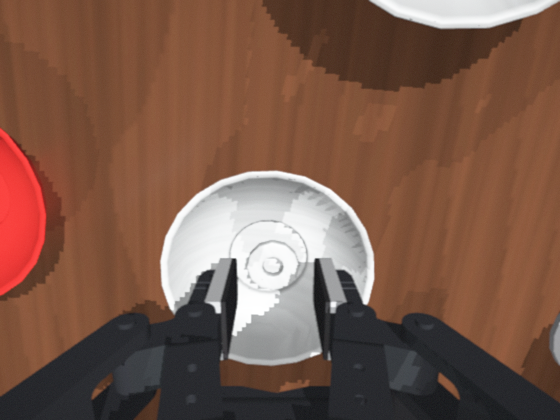

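Washer seen in the dish at about (272, 265). Retreat straight up and check everything.

>>> move_arm(moves=[[[-1, 1, 10, 0, 0, 0, 32], [0, 0, 20, 0, 0, 0, 32], [0, 0, 35, 0, 0, 0, 32], [0, 0, 40, 0, 0, 0, 32], [-20, -20, 30, 0, 0, 0, 32], [-30, -35, 0, 0, 0, 0, 32], [-30, -35, 0, 0, 0, 0, 32], [-30, -38, 0, 0, 0, 0, 32], [-10, -38, 0, 0, 0, 0, 32], [0, -38, 0, 0, 0, 0, 32], [0, 0, 0, 0, 0, 0, 32], [0, 0, 0, 0, 0, 0, 32]]])

```text
time_s: 25.72
position: [0.3279, 0.1293, 0.2419]
ee_rot: [0.999, 0.046, 0.006, -0.007]
wrist_force: [0.5, 0.8, 1.2]
opening: 0.0319
```

Run:
```python
from h import *
p,d,i=cam('top'); save('t9',p); W=world(i,d)
for t in ['washer','dish','probe','reel','capacitor','driver']: print(t,[(np.round(r['centre'],3).tolist(),round(r['p'],2)) for r in bot.spot_in('top',t)][:3])
hsv=cv2.cvtColor(p,cv2.COLOR_RGB2HSV)
y=(d>0)&(hsv[...,0]>20)&(hsv[...,0]<35)&(hsv[...,1]>150)&(abs(W[...,0]-.53)<.06)&(W[...,1]>-.02)&(W[...,1]<.2)
print('yel z',np.percentile(W[y][:,2],[5,50,95]))
cv2.imwrite('pics/t9z.png',cv2.resize(p[150:320,120:400,::-1],None,fx=2.8,fy=2.8))
p,d,i=cam('scene'); save('s9',p)
```

```text
washer [([0.45, 0.327, 0.009], 0.53)]
dish [([0.317, 0.357, 0.015], 0.92), ([0.497, 0.496, 0.018], 0.79), ([0.447, 0.345, 0.015], 0.78)]
probe [([0.523, 0.175, 0.006], 0.92)]
reel [([0.616, 0.294, 0.034], 0.8)]
capacitor [([0.754, -0.088, 0.048], 0.57)]
driver [([0.532, -0.169, 0.064], 0.59), ([0.444, 0.341, 0.014], 0.21)]
yel z [0.00020883 0.00324447 0.00606831]
```

View pics/t9z.png

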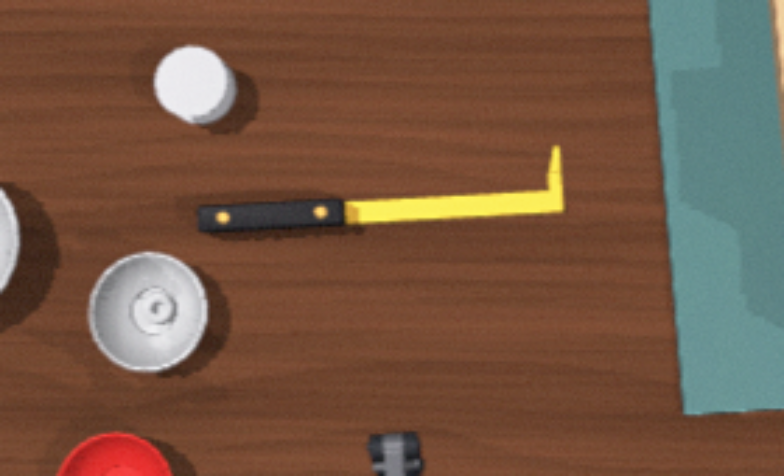

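View pics/s9.png

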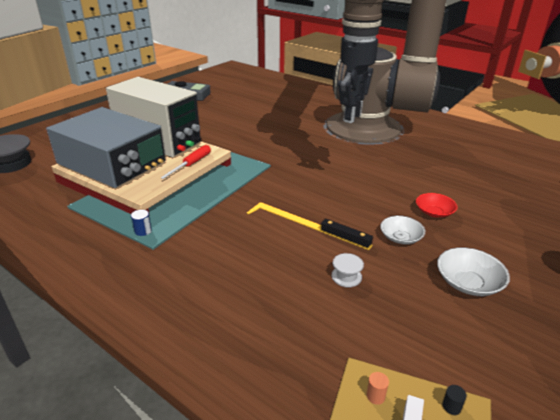

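```bash
python3 -c "
from workcell import bot
print(bot.job_done())"
```

```text
the job is handed in; nothing more can be done
None
```

The washer is in the small metal dish and the probe lies flat on the bare bench. I handed the job in at about 26 s of the 72 s allowed; no verdict was reported.

**What I did:**
- **Look:** I tilted the wrist camera low to see under the shelf. The washer was at about x = 124, y = 22 mm in the shelf frame, and the batten at about x = 143.5 mm.
- **Retrieve:** I slid the probe in until it stopped at about 144–145 mm with 3–4 N of push. I then swept the toe behind the washer and drew it out to about 50 mm in front of the shelf.
- **Finish:** I laid the probe back on the bench, gripped the washer and released it over the dish.

**Last checks:**
- **Washer:** the final pictures show it lying on the dish floor, about 7 mm from the dish's middle.
- **Probe:** its blade top is about 3 mm high, so it is flat, and it is clear of the mat.
- **Things to leave alone:** the reel, capacitor and screwdriver read within about 3 mm of where they started. The arm is clear of everything.

**What went less well:**
- The first look had the camera rolled the wrong way, so I had to turn it round.
- Both the probe handle and the washer needed a second grip, because the hand crept upwards while the fingers closed.
- The wrist force rose to about 8 N during the sweep, so I eased off.
- It showed about 44 N for a moment as I set the probe on the bare bench. I think that was the probe or fingertips bearing on the bench, not the gripper's body, but I could not confirm it. If it was the body, it broke the 40 N limit.

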